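# Release the lamp key left latched on the light box

### The job

One of the four lamp keys on the light box has been left latched down. Check the row with a fingertip, tapping each key lightly in turn from the left end to the right end as the robot sees it, not hard enough to switch any of them; when all four have been tapped, press the one that is latched down fully in and let it go, so that it springs up. Leave all four keys up and every other thing where it stands, with nothing picked up.

Things in the scene. Friction and masses are not known exactly. Their poses are not given: they have to be found in the camera images.
- lightbox: flat light box, fixed: aluminium case 270 mm deep (x), 400 wide (y), 55 high; origin under its centre on the table; x axis points away from the robot (yaw within 0.35 rad). Near edge: black strip with a straight row of four identical square grey lamp keys, at x = -100 mm and y = +90, +30, -30, -90 mm in its frame (+y end = left end). The names key_a to key_d stand in a new order in each run.
- key_a_top (a point): centre of the top face of lamp key a: flat cap 30 mm (x) by 28 (y); moves with the cap; axes parallel to the light box's. Up, the top is 15 mm above the strip (70 mm above the table); latched, 4.8 mm lower; at its stop, 9 mm lower. A frame 40 by 38 mm round the cap stands 3 mm above the strip.
- key_a (a joint): depth in m of lamp key a, push-push: 0 up, about 0.0048 latched, 0.009 at its stop. Gives from 1.8 N when up, from 3.2 N when latched, then 0.3 N more per mm, 4.5 N at the stop. An up key pushed past about 7.4 mm and let go stays latched; a latched one pushed past about 8 mm and let go springs up. One of the four starts latched, the others up.
- key_b_top (a point): centre of the top face of lamp key b: flat cap 30 mm (x) by 28 (y); moves with the cap; axes parallel to the light box's. Up, the top is 15 mm above the strip (70 mm above the table); latched, 4.8 mm lower; at its stop, 9 mm lower. A frame 40 by 38 mm round the cap stands 3 mm above the strip.
- key_b (a joint): depth in m of lamp key b, push-push: 0 up, about 0.0048 latched, 0.009 at its stop. Gives from 1.8 N when up, from 3.2 N when latched, then 0.3 N more per mm, 4.5 N at the stop. An up key pushed past about 7.4 mm and let go stays latched; a latched one pushed past about 8 mm and let go springs up. One of the four starts latched, the others up.
- key_c_top (a point): centre of the top face of lamp key c: flat cap 30 mm (x) by 28 (y); moves with the cap; axes parallel to the light box's. Up, the top is 15 mm above the strip (70 mm above the table); latched, 4.8 mm lower; at its stop, 9 mm lower. A frame 40 by 38 mm round the cap stands 3 mm above the strip.
- key_c (a joint): depth in m of lamp key c, push-push: 0 up, about 0.0048 latched, 0.009 at its stop. Gives from 1.8 N when up, from 3.2 N when latched, then 0.3 N more per mm, 4.5 N at the stop. An up key pushed past about 7.4 mm and let go stays latched; a latched one pushed past about 8 mm and let go springs up. One of the four starts latched, the others up.
- key_d_top (a point): centre of the top face of lamp key d: flat cap 30 mm (x) by 28 (y); moves with the cap; axes parallel to the light box's. Up, the top is 15 mm above the strip (70 mm above the table); latched, 4.8 mm lower; at its stop, 9 mm lower. A frame 40 by 38 mm round the cap stands 3 mm above the strip.
- key_d (a joint): depth in m of lamp key d, push-push: 0 up, about 0.0048 latched, 0.009 at its stop. Gives from 1.8 N when up, from 3.2 N when latched, then 0.3 N more per mm, 4.5 N at the stop. An up key pushed past about 7.4 mm and let go stays latched; a latched one pushed past about 8 mm and let go springs up. One of the four starts latched, the others up.
- pot_red: bystander, loose, to be left alone: closed paint pot, 34 mm across, 40 mm tall, standing on the left end of the strip about 65 mm beside the last key; origin under its centre
- eraser: bystander, loose, to be left alone: white eraser 24 x 42 x 13 mm lying on the right end of the strip, about 70 mm beside the last key; origin under its centre
- brush: bystander, loose, to be left alone: paint brush 200 mm long, 7 mm thick, lying on the white panel; origin under its centre
- pot_white: bystander, loose, to be left alone: closed white paint pot, 34 mm across, 40 mm tall, standing on the white panel; origin under its centre
- palette: bystander, loose, to be left alone: white mixing palette 80 x 150 x 14 mm on the table, left of the light box; origin under its centre
- cup: bystander, loose, to be left alone: clear plastic cup, 72 mm across, 85 mm tall, on the table right of the light box; origin under its centre
- tape: bystander, loose, to be left alone: roll of masking tape, 96 mm across, 24 mm high, lying on the table right of the light box; origin under its centre
- pencil: bystander, loose, to be left alone: pencil 170 mm long, 7 mm thick, lying on the white panel along the key row, about 55 mm beyond the middle of the keys; origin under its centre

How it is judged (in metres and radians):
On the way, in this order (a step that is already met when the one before it is completed fails the run):
1. a finger touches the left-hand end key of the row (((contact force between the fingers and key_a above 0.3 N and y of key_a_top in the frame of lightbox above 0.06 m) or (contact force between the fingers and key_b above 0.3 N and y of key_b_top in the frame of lightbox above 0.06 m) or (contact force between the fingers and key_c above 0.3 N and y of key_c_top in the frame of lightbox above 0.06 m) or (contact force between the fingers and key_d above 0.3 N and y of key_d_top in the frame of lightbox above 0.06 m))), for 0.02 s.
2. a finger touches the second key of the row (((contact force between the fingers and key_a above 0.3 N and y of key_a_top in the frame of lightbox between 0 and 0.06 m) or (contact force between the fingers and key_b above 0.3 N and y of key_b_top in the frame of lightbox between 0 and 0.06 m) or (contact force between the fingers and key_c above 0.3 N and y of key_c_top in the frame of lightbox between 0 and 0.06 m) or (contact force between the fingers and key_d above 0.3 N and y of key_d_top in the frame of lightbox between 0 and 0.06 m))), for 0.02 s.
3. a finger touches the third key of the row (((contact force between the fingers and key_a above 0.3 N and y of key_a_top in the frame of lightbox between -0.06 and 0 m) or (contact force between the fingers and key_b above 0.3 N and y of key_b_top in the frame of lightbox between -0.06 and 0 m) or (contact force between the fingers and key_c above 0.3 N and y of key_c_top in the frame of lightbox between -0.06 and 0 m) or (contact force between the fingers and key_d above 0.3 N and y of key_d_top in the frame of lightbox between -0.06 and 0 m))), for 0.02 s.
4. a finger touches the right-hand end key of the row (((contact force between the fingers and key_a above 0.3 N and y of key_a_top in the frame of lightbox below -0.06 m) or (contact force between the fingers and key_b above 0.3 N and y of key_b_top in the frame of lightbox below -0.06 m) or (contact force between the fingers and key_c above 0.3 N and y of key_c_top in the frame of lightbox below -0.06 m) or (contact force between the fingers and key_d above 0.3 N and y of key_d_top in the frame of lightbox below -0.06 m))), for 0.02 s.
5. after that, the key that was latched has sprung up (less than 1.5 mm deep) (value of joint key_c below 0.0015 m), for 0.1 s.
At the end, for the whole second after the job is handed in: all four keys are up, each less than 1.5 mm below its upper rest (value of joint each of key_a, key_b, key_c, key_d below 0.0015 m); the robot touches nothing.
It fails at once if a key that was up is pressed deeper than 7 mm, as when it is switched on (value of joint any of key_a, key_b, key_d above 0.007 m).
It fails at once if a bystander is lifted, carried, knocked over or shifted by more than 20 mm (distance of any of pot_red, eraser, brush, pot_white, palette, cup, tape, pencil from where it was at the start of the episode above 0.02 m).
It also fails if it takes over 48 s, if anything falls off the work surface, if the arm or the gripper's body presses on something with over 40 N, if the wrist force passes 120 N, or if a joint passes its speed limit or range.

### The arm

A 7-joint arm with a two-finger parallel gripper is mounted at the origin on the work surface. World frame = base frame: x ahead of the robot, y to its left, z up, the work surface at z = 0. Lengths are in mm, angles in rad, forces in N, time in s.
With the tool pointing down it reaches from about 400 to 850 mm from the base axis. Payload 10.4 kg.
Tool frame: the origin (TCP) lies on the centre line of the jaws, within the pads' length; the fingertips stand 25 mm ahead of it and the grasp point (between the pads) lies 6 mm ahead of it; z points along the fingers, y is the direction in which the jaws open and shut (so a half turn about z gives the same grasp; the last joint's range is limited). The gripper opens to 85 mm and grips with 20 to 120 N. Pads are 22 mm wide; open, the fingers measure 114 mm over their backs; the gripper's body (76 mm by 85 mm) begins 54 mm behind the grasp point. The pads swing forward as they close: fully open they stand 13 mm farther back than shut.
Start: joints at [-1.257, 0.332, -0.065, 1.46, 0.022, 1.35, -0.088], TCP at [206.53, 589.91, 256.338] pointing down, gripper open.
Joint ranges: [-2.6, 2.6], [-0.5, 2.12], [-1.47, 1.34], [0.16, 2.42], [-1.27, 4.41], [0.06, 2.06], [-2.6, 2.6]. Speed limits (rad/s): [2.22, 2.22, 2.79, 2.79, 3.14, 3.14, 3.14].

### API

Orientations are given as a rotation vector (axis times angle).
In Python, from rig import arm gives the robot as it stands.
- The arm moves only by the shell command python3 -m handwheel 'ROWS' [FORCE]. ROWS is text: rows parted by semicolons, each of 7 numbers parted by spaces: the finger opening in cm, from 0 to 8.54, then the shift along the world's x, y, z in cm, then the turn, a rotation vector about the world's x, y, z in degrees. A call has 1 to 12 rows; each row shifts and turns the commanded pose from where the row before left it; what a row does not reach is not made up. A row lasts 1/10 s, in which the tool goes at most 50 mm and 8.59 degrees, less where a joint would pass 70% of its speed; a pose out of reach is approached as far as the arm can. A call is refused whole if a number of a shift passes 5 or a number of a turn 8.59, either way. A call with a gripper value outside its range is refused whole. The fingers move at their own pace and stop on an object; FORCE is the grip in N (left out, the last holds). Time passes only in rows, so rows that do not move let the fingers close. It gives the time, the measured TCP pose, the force and the opening at its end, in the units of the state.
- arm.get_state(): the state, without advancing time (a new reading comes with each control period).
- arm.read_camera(name): name is "scene" or "top" or "wrist"; returns (picture, depth): 400x640x3 uint8, blue, green, red; 400x640 float32, mm along the optical axis (not along the pixel's ray), 0 where there is no reading.
- arm.camera_model(name): a dict with "fx", "fy", "cx", "cy" (pixels), "pose" (4x4, takes a point from camera to world coordinates). Camera axes: x right, y up, looking along -z (the intrinsics and any distortion apply to the point x, -y, -z); pixel columns grow to the right and rows downward; lengths in mm; the calibration is good to about 2 mm. The wrist camera is an equidistant fisheye: a pixel r from the principal point sees the ray r / f radians off the axis. A picture is of the moment at which its call begins: read the wrist's pose just before it. camera_model takes no time and is no camera call; for the wrist camera it gives the pose at the moment of the call.
- arm.finish_job(): hands the job in, once; it reports no verdict.
Trained networks look in the newest picture that a camera, given by its name, has taken for a name from the list of things; names that differ only in an ending like _2 or _b are one class to them, and where a whole thing is asked for, a point or a joint stands for the part that bears it (a point fixed in the world has none). Each returns a list of dicts, best first, with "score" (0 to 1); they miss things now and then, are a little off and sometimes report something else, mostly with a low value. They report only what shows in the picture. A call takes as long as a camera call.
- arm.search_frame(camera, label): "box" ([left, top, right, bottom] in pixels, round what is visible of it).
The state is a dict: "time_s": time; "joint_positions": joint angles; "joint_velocities": joint speeds; "joint_efforts": joint torques, N m; "tool_pos": TCP position; "tool_rot": TCP orientation; "ft_force": force on the tool from outside, world axes, zero at the start; "moment": the same for the moment, N m; "gripper_width": finger opening in mm.
Only numpy, scipy, OpenCV 4.12 (cv2) and the standard library are available. Lean on these libraries where they do the work, as an engineer would, in place of code of your own. Each camera call takes 0.05 s, during which the arm holds its last target. There are 200 camera calls.

## Working session

There is one attempt and no reset: what is moved stays moved. The work goes in short steps, Python scripts to look and compute and a shell command to move; the robot and the scene stay as the last step left them, time stands still between calls to the robot, and variables do not carry over. Pictures are saved under pics/ and viewed, and the job is handed in when it is done.

```bash
mkdir -p pics; cat > h.py <<'E'
import numpy as np, cv2
from rig import arm
def world(m,u,v,d):
    p=m["pose"]; c=np.array([(u-m["cx"])/m["fx"]*d, -(v-m["cy"])/m["fy"]*d, -d,1.0]); return (p@c)[:3]
E
python3 - <<'E'
from h import *
for n in ("top","scene"):
    im,d=arm.read_camera(n); cv2.imwrite(f"pics/{n}0.png",im); np.save(f"{n}0.npy",d)
    m=arm.camera_model(n); print(n,{k:v for k,v in m.items() if k!="pose"},np.round(m["pose"],3).tolist())
    for l in ("lightbox","key_a"):
        for r in arm.search_frame(n,l)[:5]:
            b=r["box"]; u,v=(b[0]+b[2])/2,(b[1]+b[3])/2; dd=d[int(v),int(u)]
            print(l,round(r["score"],2),np.round(b),dd,np.round(world(m,u,v,dd),1))
s=arm.get_state(); print(s["time_s"],s["tool_pos"],s["tool_rot"],s["ft_force"],s["gripper_width"])
E
```

```text
top {'fx': 499.22241423161006, 'fy': 499.22241423161006, 'cx': 320.40369764307826, 'cy': 211.01697126558918} [[0.08, 0.976, -0.204, 328.391], [-0.997, 0.077, -0.02, 23.146], [-0.004, 0.205, 0.979, 1144.605], [0.0, 0.0, 0.0, 1.0]]
lightbox 0.91 [267. 125. 461. 271.] 1120.1425 [593.8 -50.3  54. ]
key_a 0.75 [376. 228. 392. 245.] 1086.304 [506.6 -98.1  69.4]
key_a 0.75 [400. 225. 419. 238.] 1090.7748 [ 522.7 -153.1   67.1]
key_a 0.71 [350. 233. 361. 249.] 1092.081 [493.8 -36.7  62.1]
key_a 0.62 [326. 236. 336. 256.] 1079.227 [477.3  16.   72.8]
scene {'fx': 414.2951277281443, 'fy': 414.2951277281443, 'cx': 326.2587164864777, 'cy': 193.824199868851} [[-0.278, -0.698, 0.66, 1210.475], [0.961, -0.195, 0.198, 241.05], [-0.009, 0.689, 0.725, 771.488], [0.0, 0.0, 0.0, 1.0]]
lightbox 0.58 [272. 161. 283. 173.] 1030.7701 [517.8 -92.5  71. ]
key_a 0.66 [270. 163. 283. 172.] 1030.2599 [519.6 -94.3  70.6]
key_a 0.61 [320. 163. 333. 178.] 1022.6094 [494.7  28.4  70.3]
key_a 0.52 [296. 159. 309. 175.] 1039.2505 [493.9 -34.3  65.2]
key_a 0.23 [248. 162. 263. 174.] 1029.3517 [ 535.5 -144.2   70.9]
0.3 [206.50459823 589.79984919 256.05129787] [-5.26577276e-01 -3.09705136e+00  6.45598615e-04] [1.29893661 1.29331386 0.45305356] 85.10534483563232
```

```bash
python3 - <<'E'
from h import *
im=cv2.imread("pics/top0.png"); d=np.load("top0.npy"); m=arm.camera_model("top")
cv2.imwrite("pics/top_crop.png",cv2.resize(im[105:285,240:480],None,fx=3,fy=3,interpolation=cv2.INTER_CUBIC))
V,U=np.mgrid[0:400,0:640]
P=np.stack([(U-m["cx"])/m["fx"]*d,-(V-m["cy"])/m["fy"]*d,-d,np.ones_like(d)],-1)@m["pose"].T
C=[]
for b in ((477,16),(493,-38),(508,-97),(523,-153)):
    r=np.hypot(P[...,0]-b[0],P[...,1]-b[1])
    w=(r<25)&(P[...,2]>60); z=P[...,2]
    c=P[w][:,:2].mean(0); C.append(c); core=np.hypot(P[...,0]-c[0],P[...,1]-c[1])<10
    print(w.sum(),np.round(c,1),"z",np.round(np.median(z[core]),1),core.sum())
C=np.array(C); t=np.array([90,30,-30,-90.]); k=np.polyfit(t,C,1); print("fit/mm",k, "yaw",np.arctan2(-k[0,0],k[0,1]),np.hypot(*k[0]))
E
```

```text
181 [482.4  19.7] z 68.3 64
164 [497.9 -38.1] z 63.2 65
181 [512.4 -96. ] z 68.2 67
185 [ 527.5 -153.8] z 68.0 68
fit/mm [[-2.49690298e-01  9.64106558e-01]
 [ 5.05030280e+02 -6.70405616e+01]] yaw 0.25341822175795276 0.9959150063675549
```

View pics/top_crop.png

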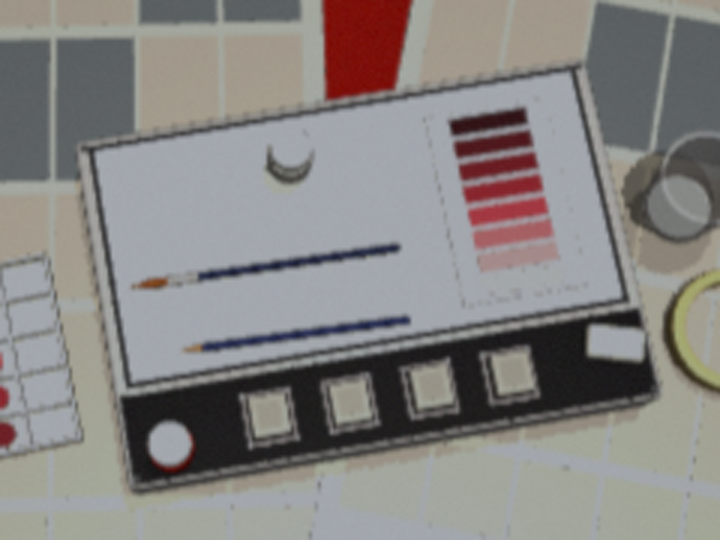

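The second key from the left sits about 5 mm lower than the others (crop 350,402). The red pot (170,445), eraser (615,343) and pencil (300,335) are clear of the keys. I'll move above key 1 with the jaws closing.

```bash
python3 -m handwheel '0 2.2 -4.4 0 0 0 0;0 2.2 -4.4 0 0 0 0;0 2.2 -4.4 0 0 0 0;0 2.2 -4.4 0 0 0 0;0 2.2 -4.4 0 0 0 0;0 2.2 -4.4 0 0 0 0;0 2.2 -4.4 0 0 0 0;0 2.2 -4.4 0 0 0 0;0 2.2 -4.4 0 0 0 0;0 2.2 -4.4 0 0 0 0;0 2.2 -4.4 0 0 0 0;0 0 0 0 0 0 0' 20
```

```text
time_s: 1.5
tool_pos: [450.7, 99.5, 256.7]
tool_rot: [0.541, 3.093, -0.001]
ft_force: [-0.8, 0.4, 0.0]
gripper_width: -0.0
```

```bash
python3 -m handwheel '0 1.6 -4 0 0 0 0;0 1.6 -4 0 0 0 0;0 0 0 -4.5 0 0 0;0 0 0 -4.5 0 0 0;0 0 0 -3 0 0 0;0 0 0 0 0 0 0;0 0 0 0 0 0 0;0 0 0 0 0 0 0'
python3 - <<'E'
from h import *
im,d=arm.read_camera("wrist"); cv2.imwrite("pics/w1.png",im)
im,d=arm.read_camera("scene"); cv2.imwrite("pics/s1.png",cv2.resize(im[80:230,200:400],None,fx=4,fy=4))
s=arm.get_state(); print(s["tool_pos"],s["ft_force"])
E
```

```text
time_s: 2.3
tool_pos: [481.7, 26.2, 138.3]
tool_rot: [0.526, 3.095, 0.002]
ft_force: [-0.2, 0.3, 0.6]
gripper_width: -0.1
[481.63274496  26.23944708 138.12237154] [ 1.2880853  -0.01565324  0.20522591]
```

View pics/w1.png

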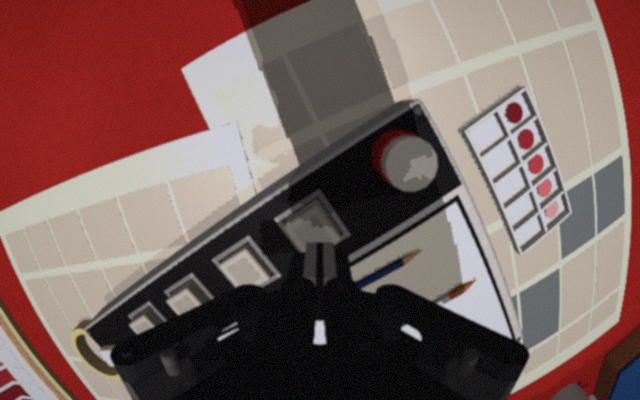

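View pics/s1.png

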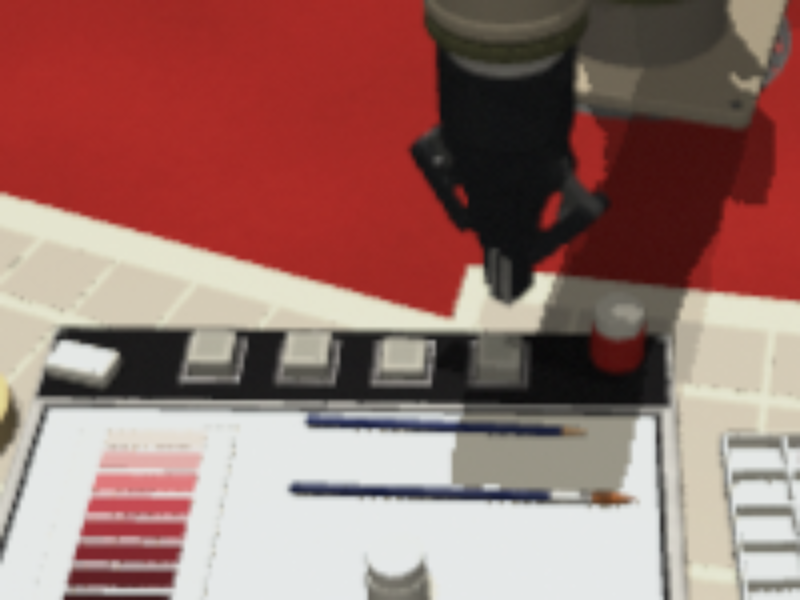

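Both views put the closed tip (wrist 320,245) just above key 1 (312,220). In the scene view the latched key is the flat one at (402,358).

```bash
python3 -m handwheel '0 0 -0.65 0 0 0 0;0 0 0 -2 0 0 0;0 0 0 -1.5 0 0 0;0 0 0 0 0 0 0;0 0 0 0 0 0 0;0 0 0 0 0 0 0'; for i in 1; do python3 -m handwheel '0 0 0 -0.2 0 0 0;0 0 0 0 0 0 0;0 0 0 0 0 0 0'; python3 -m handwheel '0 0 0 -0.2 0 0 0;0 0 0 0 0 0 0;0 0 0 0 0 0 0';  done
```

```text
time_s: 3.0
tool_pos: [481.2, 19.3, 102.4]
tool_rot: [0.527, 3.096, 0.001]
ft_force: [1.0, 0.4, 0.3]
gripper_width: 0.0
time_s: 3.3
tool_pos: [480.6, 19.5, 99.5]
tool_rot: [0.526, 3.097, 0.0]
ft_force: [0.3, 0.1, -0.3]
gripper_width: 0.3
time_s: 3.6
tool_pos: [480.5, 19.4, 97.3]
tool_rot: [-0.526, -3.097, 0.0]
ft_force: [0.2, 0.4, -0.3]
gripper_width: -0.0
```

```bash
for i in 1; do python3 -m handwheel '0 0 0 -0.15 0 0 0;0 0 0 0 0 0 0;0 0 0 0 0 0 0'; python3 -m handwheel '0 0 0 -0.15 0 0 0;0 0 0 0 0 0 0;0 0 0 0 0 0 0';  done
```

```text
time_s: 3.9
tool_pos: [480.5, 19.4, 95.8]
tool_rot: [-0.527, -3.097, 0.0]
ft_force: [1.7, -0.1, -0.2]
gripper_width: 0.1
time_s: 4.2
tool_pos: [480.6, 19.4, 94.4]
tool_rot: [0.527, 3.097, 0.0]
ft_force: [0.0, -0.9, 2.2]
gripper_width: 0.1
```

```bash
python3 -m handwheel '0 0 0 -0.15 0 0 0;0 0 0 0 0 0 0;0 0 0 0 0 0 0'; python3 -m handwheel '0 0 0 0 0 0 0'
```

```text
time_s: 4.5
tool_pos: [480.6, 19.4, 92.9]
tool_rot: [0.527, 3.097, 0.0]
ft_force: [-0.1, 0.5, 2.6]
gripper_width: -0.1
time_s: 4.6
tool_pos: [480.7, 19.4, 92.9]
tool_rot: [0.526, 3.097, 0.0]
ft_force: [-0.2, -0.2, 1.9]
gripper_width: 0.2
```

Key 1 is tapped: it gives at about 2.2 N, with its top at TCP z of about 95. Next is key 2, which should make contact near 90.

```bash
python3 -m handwheel '0 0 0 2.5 0 0 0;0 0.75 -2.9 0 0 0 0;0 0.75 -2.9 0 0 0 0;0 0 0 0 0 0 0;0 0 0 -1.2 0 0 0;0 0 0 -1 0 0 0;0 0 0 0 0 0 0;0 0 0 0 0 0 0'; python3 -m handwheel '0 0 0 -0.2 0 0 0;0 0 0 0 0 0 0;0 0 0 0 0 0 0';python3 -m handwheel '0 0 0 -0.2 0 0 0;0 0 0 0 0 0 0;0 0 0 0 0 0 0'
```

```text
time_s: 5.4
tool_pos: [495.0, -38.0, 95.2]
tool_rot: [-0.525, -3.096, 0.001]
ft_force: [0.3, -0.3, 0.2]
gripper_width: -0.1
time_s: 5.7
tool_pos: [495.7, -38.5, 94.0]
tool_rot: [0.526, 3.097, 0.0]
ft_force: [-0.6, -0.3, -0.4]
gripper_width: -0.2
time_s: 6.0
tool_pos: [495.5, -38.6, 91.8]
tool_rot: [-0.527, -3.097, -0.0]
ft_force: [0.2, -0.2, 0.2]
gripper_width: 0.1
```

No contact at 91.8, so key 2 is the low one. I'll go slightly further.

```bash
python3 -m handwheel '0 0 0 -0.15 0 0 0;0 0 0 0 0 0 0;0 0 0 0 0 0 0'; python3 -m handwheel '0 0 0 -0.1 0 0 0;0 0 0 0 0 0 0;0 0 0 0 0 0 0'
```

```text
time_s: 6.3
tool_pos: [495.6, -38.6, 90.4]
tool_rot: [0.527, 3.097, 0.0]
ft_force: [1.1, -0.6, 1.1]
gripper_width: -0.0
time_s: 6.6
tool_pos: [495.6, -38.6, 89.4]
tool_rot: [0.527, 3.097, 0.0]
ft_force: [-1.3, 0.5, 3.1]
gripper_width: 0.1
```

```bash
python3 -m handwheel '0 0 0 3 0 0 0;0 0.75 -2.9 0 0 0 0;0 0.75 -2.9 0 0 0 0;0 0 0 0 0 0 0;0 0 0 -1.2 0 0 0;0 0 0 -1 0 0 0;0 0 0 0 0 0 0;0 0 0 0 0 0 0'; python3 -m handwheel '0 0 0 -0.2 0 0 0;0 0 0 0 0 0 0;0 0 0 0 0 0 0';python3 -m handwheel '0 0 0 -0.15 0 0 0;0 0 0 0 0 0 0;0 0 0 0 0 0 0'
```

```text
time_s: 7.4
tool_pos: [510.1, -95.9, 96.7]
tool_rot: [-0.525, -3.096, 0.0]
ft_force: [0.2, -0.6, -0.1]
gripper_width: -0.0
time_s: 7.7
tool_pos: [510.6, -96.5, 95.5]
tool_rot: [0.526, 3.097, 0.0]
ft_force: [0.0, -1.0, -0.1]
gripper_width: -0.2
time_s: 8.0
tool_pos: [510.7, -96.6, 94.0]
tool_rot: [0.527, 3.097, 0.0]
ft_force: [0.3, -0.1, 1.5]
gripper_width: -0.1
```

```bash
python3 -m handwheel '0 0 0 -0.1 0 0 0;0 0 0 0 0 0 0;0 0 0 0 0 0 0'; python3 -m handwheel '0 0 0 2.5 0 0 0;0 0.75 -2.9 0 0 0 0;0 0.75 -2.9 0 0 0 0;0 0 0 0 0 0 0;0 0 0 -1.2 0 0 0;0 0 0 -1 0 0 0;0 0 0 0 0 0 0;0 0 0 0 0 0 0'; python3 -m handwheel '0 0 0 -0.2 0 0 0;0 0 0 0 0 0 0;0 0 0 0 0 0 0'
```

```text
time_s: 8.3
tool_pos: [510.7, -96.6, 92.9]
tool_rot: [0.526, 3.097, 0.0]
ft_force: [0.1, 0.7, 1.6]
gripper_width: 0.1
time_s: 9.1
tool_pos: [525.1, -153.7, 95.3]
tool_rot: [-0.525, -3.096, -0.0]
ft_force: [0.2, 0.0, 0.6]
gripper_width: -0.1
time_s: 9.4
tool_pos: [525.7, -154.3, 94.0]
tool_rot: [0.526, 3.097, 0.001]
ft_force: [0.1, 1.3, 1.8]
gripper_width: -0.4
```

```bash
python3 -m handwheel '0 0 0 -0.1 0 0 0;0 0 0 0 0 0 0;0 0 0 0 0 0 0'; python3 -m handwheel '0 0 0 2.5 0 0 0;0 -1 3.9 0 0 0 0;0 -1 3.9 0 0 0 0;0 -1 3.8 0 0 0 0;0 0 0 0 0 0 0;0 0 0 0 0 0 0;0 0 0 -2 0 0 0;0 0 0 -0.5 0 0 0;0 0 0 0 0 0 0;0 0 0 0 0 0 0'
```

```text
time_s: 9.7
tool_pos: [525.7, -154.5, 92.9]
tool_rot: [0.526, 3.097, 0.0]
ft_force: [0.3, 0.6, 2.6]
gripper_width: -0.4
time_s: 10.7
tool_pos: [495.7, -39.5, 93.2]
tool_rot: [0.529, 3.097, -0.001]
ft_force: [-0.5, 0.0, -0.0]
gripper_width: 0.2
```

```bash
python3 -m handwheel '0 0 0 -0.3 0 0 0;0 0 0 -0.2 0 0 0;0 0 0 -0.2 0 0 0;0 0 0 0 0 0 0;0 0 0 0 0 0 0;0 0 0 0 0 0 0'
```

```text
time_s: 11.3
tool_pos: [496.1, -38.8, 86.2]
tool_rot: [0.527, 3.096, 0.0]
ft_force: [1.6, -2.4, 4.4]
gripper_width: -0.1
```

```bash
python3 -m handwheel '0 0 0 -0.1 0 0 0;0 0 0 0 0 0 0;0 0 0 0 0 0 0'; python3 -m handwheel '0 0 0 0.5 0 0 0;0 0 0 2 0 0 0;0 0 0 4 0 0 0;0 -3 0 4 0 0 0;0 -3 0 4 0 0 0;0 -3 0 4 0 0 0;0 0 0 0 0 0 0;0 0 0 0 0 0 0'
python3 - <<'E'
from h import *
m=arm.camera_model("top"); im,d=arm.read_camera("top")
V,U=np.mgrid[0:400,0:640]
P=np.stack([(U-m["cx"])/m["fx"]*d,-(V-m["cy"])/m["fy"]*d,-d,np.ones_like(d)],-1)@m["pose"].T
for c in ((482.4,19.7),(497.9,-38.1),(512.4,-96),(527.5,-153.8)):
    k=np.hypot(P[...,0]-c[0],P[...,1]-c[1])<10; print(k.sum(),np.round(np.median(P[...,2][k]),1) if k.any() else None)
im2,_=arm.read_camera("scene"); cv2.imwrite("pics/end.png",np.hstack([cv2.resize(im[105:285,240:480],(400,300)),cv2.resize(im2[110:260,200:400],(400,300))]))
E
```

```text
time_s: 11.6
tool_pos: [496.1, -38.9, 85.9]
tool_rot: [0.527, 3.096, 0.001]
ft_force: [-2.2, -3.0, 17.6]
gripper_width: -0.2
time_s: 12.4
tool_pos: [405.2, -38.0, 270.3]
tool_rot: [0.524, 3.096, 0.004]
ft_force: [0.5, -0.6, -0.0]
gripper_width: -0.4
62 68.3
0 None
0 None
0 None
```

View pics/end.png

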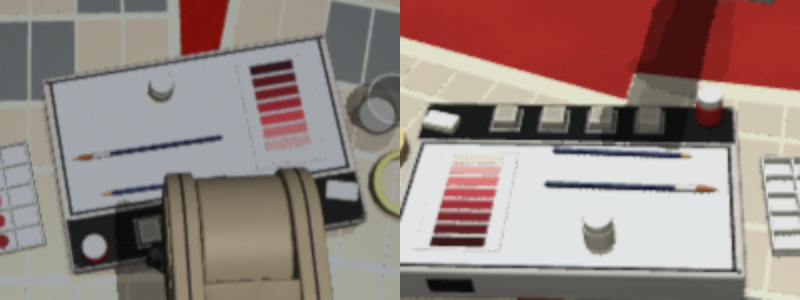

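The press reached the stop (17.6 N). The arm hides keys 2–4 from the top camera. In the scene view (right half) all four caps stand alike at (506,118), (554,118), (601,118) and (649,118). I'll check their heights with the scene depth.

```bash
python3 - <<'E'
from h import *
m=arm.camera_model("scene"); im,d1=arm.read_camera("scene"); d0=np.load("scene0.npy")
V,U=np.mgrid[0:400,0:640]
for d in (d0,d1):
    P=np.stack([(U-m["cx"])/m["fx"]*d,-(V-m["cy"])/m["fy"]*d,-d,np.ones_like(d)],-1)@m["pose"].T
    print([float(np.round(np.median(P[...,2][np.hypot(P[...,0]-x,P[...,1]-y)<9]),1)) for x,y in ((482.4,19.7),(497.9,-38.1),(512.4,-96),(527.5,-153.8))])
E
```

```text
[71.1, 65.8, 71.1, 71.0]
[70.6, 70.6, 70.6, 70.6]
```

```bash
python3 -c "
from rig import arm
print(arm.finish_job())"
```

```text
the job is handed in; nothing more can be done
None
```

The latched key, second from the left, has been released and all four keys are up. The job is handed in; it reported no verdict.

- **Taps:** I tapped the keys from left to right with the closed fingertips. Peak readings were about 2.6, 3.1, 1.6 and 2.6 N. The three up keys went in about 2 mm, well short of switching.
- **Press:** I pressed the second key to its stop, where the force rose to 17.6 N, then let go and pulled the arm clear.
- **Last checks:** The scene camera's depth put all four caps at 70.6 mm; the second had been at 65.8 mm at the start. The bystanders look unmoved in the final pictures, though I did not measure them.
- **Check that failed:** The top camera could only confirm key 1, because the arm hid the other three.
- **Time:** About 12.5 s of the 48 s were used.

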